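Unpin the bench clamp and pump it closed on a bearing block

ROBOT

A 6-joint arm with a two-finger parallel gripper is mounted at the origin on the work surface. World frame = base frame: x ahead of the robot, y to its left, z up, the work surface at z = 0. Lengths are in m, angles in degrees, forces in N, time in s.
With the tool pointing down it reaches from about 0.275 to 0.85 m from the base axis. Payload 5.2 kg.
Tool frame: the origin (TCP) lies between the finger pads; the fingertips stand 25 mm ahead of it and the grasp point (between the pads) lies 6 mm ahead of it; z points along the fingers, x is the direction in which the jaws open and shut, and the axes are right-handed (so a half turn about z gives the same grasp; the last joint's range is limited). The gripper opens to 85 mm and grips with 20 to 120 N. Pads are 22 mm wide; open, the fingers measure 114 mm over their backs; the gripper's body (76 mm by 85 mm) begins 54 mm behind the grasp point. The pads swing forward as they close: fully open they stand 13 mm farther back than shut.
Start: joints at [56.963, 14.817, 87.949, -0, 77.235, -11.62], TCP at [0.201, 0.512, 0.256] pointing down, gripper open.
Joint ranges: [-179.93, 179.93], [-52.35, 119.4], [10.71, 147.94], [-69.91, 249.91], [12.55, 155.21], [-178.61, 178.61]. Speed limits (degrees/s): [147.25, 147.25, 180, 180, 180, 180].

INTERFACE

Orientations are given as [roll, pitch, yaw] about the fixed x, y, z axes, in that order (R = Rz(yaw) Ry(pitch) Rx(roll)).
In Python, from bench import * gives the robot as it stands. The module is installed in compiled form; this text tells all that it offers.
- The arm moves only by the tool arm_command, never from a script. Its argument "moves" is a list of rows, each a list of 3 entries, a list of its own where there are three numbers: the shift along the world's x, y, z each as a share of 0.025 m, from -1 to 1, then the turn about the world's z as a share of 0.1 rad, from -1 to 1, then the closure, from -1 (fully open) to 1 (shut). A call has 1 to 20 rows; each row shifts and turns the commanded pose from where the row before left it; what a row does not reach is not made up. A row lasts 1/10 s, in which the tool goes at most 50 mm and 8.59 degrees, less where a joint would pass 70% of its speed; a pose out of reach is approached as far as the arm can. A call with a number of a shift or a turn outside -1 to 1 is refused whole. A call with a gripper value outside its range is refused whole. The fingers move at their own pace and stop on an object; "squeeze" is the grip in N (left out, the last holds). Time passes only in rows, so rows that do not move let the fingers close. It gives the time, the measured TCP pose, the force and the opening at its end, in the units of the state.
- sense(): the state, without advancing time (a new reading comes with each control period).
- read_camera(name): name is "scene" or "top" or "wrist"; returns the picture (480x640x3 uint8, red, green, blue); there is no depth.
- get_calibration(name): a dict with "fx", "fy", "cx", "cy" (pixels), "camera_from_world" (4x4, takes a point from world to camera coordinates). Camera axes: x right, y down, z forward; pixel columns grow to the right and rows downward; lengths in m; the calibration is good to about 2 mm. The wrist camera is an equidistant fisheye: a pixel r from the principal point sees the ray r / f radians off the axis. A picture is of the moment at which its call begins: read the wrist's pose just before it. get_calibration takes no time and is no camera call; for the wrist camera it gives the pose at the moment of the call.
- job_done(): hands the job in, once; it reports no verdict.
Trained networks look in the newest picture that a camera, given by its name, has taken for a name from the list of things; names that differ only in an ending like _2 or _b are one class to them, and where a whole thing is asked for, a point or a joint stands for the part that bears it (a point fixed in the world has none). Each returns a list of dicts, best first, with "confidence" (0 to 1); they miss things now and then, are a little off and sometimes report something else, mostly with a low value. They report only what shows in the picture. A call takes as long as a camera call. They do not tell look-alikes from the thing itself.
- outline_of(camera, label): "mask" (480x640 bool, what is visible of it) and "at" ([column, row] in pixels, amid what is visible of it).
- place_of(camera, label): "at" ([column, row] in pixels: a listed point, or the origin of a listed thing).
The state is a dict: "time": time; "joints": joint angles; "dq": joint speeds; "effort": joint torques, N m; "position": TCP position; "tool_rot": TCP orientation; "wrist_force": force on the tool from outside, world axes, zero at the start; "wrist_torque": the same for the moment, N m; "opening": finger opening in m.
Only numpy, scipy, OpenCV 4.12 (cv2) and the standard library are available. Lean on these libraries where they do the work, as an engineer would, in place of code of your own. Each camera call takes 0.05 s, during which the arm holds its last target.

TASK

On the bench clamp, draw the headed lock pin straight up out of its bore and hang it in the open notch at the side of the same bridge, and let go of it. Then pump the trigger lever until the spring foot bears on the white bearing block and presses it against the stop with the foot's spring about half squeezed in; never drive the foot to its stop, which would crush the part. Finish still holding the trigger's cross grip there, because the clamp slackens when the trigger is let go; leave the other things on the bench alone.

Things in the scene. Friction and masses are not known exactly. Their poses are not given: they have to be found in the camera images.
- clamp: Steel ratchet clamp bolted to the bench: dark bed plate 380 x 80 x 10 mm with a toothed rod (along x, 35 mm up), trigger lever and bridge. Origin: bench level, under the lever's pivot. x is the way the jaw advances, y to the left of that, z up; bed from x = -85 to +295 mm. The bridge (36 mm along x, 50 along y, top 62 mm up) straddles the rod at x = 75 mm; on its +y side an arm with the notch.
- bore (a point): Mouth of the vertical pin bore, 9.5 mm wide, at the top centre of the bridge, 62 mm above the bench. The bore goes 15 mm through the bridge and on through the rod.
- notch (a point): Where the parked pin's axis belongs, at the top face of the bridge's side arm (62 mm up, 10 mm thick, 36 mm wide), 50 mm from the bore in the clamp's +y. The notch is a slot 11 mm wide through the arm, closed 5.5 mm from here on the bore side, open 19 mm from here towards +y; lower the pin in from above or slide it in from the open end.
- pin: Loose steel lock pin, about 80 g: round head 20 mm across, 28 mm tall, on a shank 8 mm across, 38 mm long with tapered tip. Origin on the axis at the head's underside, z up the head. At the start it stands in the bore, head on the bridge, shank through the rod, which it locks. Parked, the head rests on the arm and the shank hangs in the notch.
- trigger_grip (a point): The trigger's cross grip: black round bar 14 mm across, 60 mm long along the clamp's y, atop the lever, neck 6 mm thick under it. This point: the bar's centre, 88 mm from the lever's pivot (clamp x = 0, z = 16 mm). Released, the lever leans 0.19 rad back (bar at clamp x = -17 mm, z = 102 mm); fully pulled it leans 0.19 rad forward (x = +17 mm).
- trigger (a joint): Trigger lever, rad: 0 released, 0.38 fully pulled (bar 33 mm towards the clamp's +x). A spring returns it (2 to 3.5 N at the bar). Its pawl pushes the rod about 0.44 mm per mm of bar travel after up to 6 mm (rod) lost motion; going back it clicks over the teeth (6 mm pitch) and the rod stays. A full stroke moves the rod 6 to 14 mm, usually 12.
- rod (a joint): Rod and jaw head, m: 0 at the start, up to 0.058 advanced along the clamp's +x. Only about 4 N of friction holds it, so it backs off under the foot's spring when the trigger is let go.
- foot (a joint): Spring foot at the rod's front, m: 0 free, 0.010 squeezed in to its stop. Its spring gives 1.5 N at 0 and 1.5 N per mm more.
- foot_face (a point): The foot's rubber-faced plate, 40 mm wide, 34 mm tall. This point is the centre of its front face, 35 mm above the bench; at the start at clamp x = 156 mm.
- block: White plastic bearing block, 60 x 60 x 40 mm with a 30 mm bore upright through it and a round collar 8 mm high on top, standing loose on the bed, 11 to 37 mm ahead of the foot. Origin: centre of its underside; sides along its x and y.
- stop: Fixed steel stop plate across the bed beyond the block, 22 mm thick along the clamp's x, 70 mm wide, 50 mm tall. Origin: centre of its underside, on the bed's top, 10 mm up; the block stands within about 2 mm of its face.
- star: Bystander: white plastic star wheel, 114 mm across, 45 mm tall. Origin: centre of its underside.
- bush: Bystander: white plastic bush 52 mm across, 40 mm tall, near the clamp. Origin: centre of its underside.
- ferrule: Bystander: steel cone 54 mm across, 56 mm tall, near the clamp. Origin: centre of its underside.
- spanner: Bystander: steel spanner lying beside the clamp.
- roller: Bystander: upright white plastic roller 60 mm across, 95 mm tall.
- collar: Bystander: flat steel collar 60 mm across, 14 mm tall.
- carton: Bystander: cardboard box 90 x 70 x 60 mm.
Things that resemble listed ones, but are neither listed nor needed, are in the scene too. Leave any pink or purple look-alike of the block alone.

How it is judged (in metres and radians):
On the way, in this order (a step that is already met when the one before it is completed fails the run):
1. the pin hangs in the side notch, let go (horizontal distance between pin and notch below 0.008 m and z of pin in the frame of notch between -0.003 and 0.004 m and angle between pin's own z axis and vertical below 0.15 rad and contact force between the fingers and pin below 0.2 N), for 0.3 s.
2. the foot bears on the block (contact force between foot and block above 1 N), for 0.1 s.
At the end, for the whole second after the job is handed in: Pin upright in the notch (within 8 mm of its seat, head down on the arm to 4 mm), untouched; fingers holding the cross grip (over 1 N); foot squeezed in 3 to 8 mm, bearing on the block (over 4 N), the block on the stop (over 3 N); rod still (all of step 1 and value of joint foot between 0.003 and 0.008 m and contact force between foot and block above 4 N and contact force between block and stop above 3 N and contact force between the fingers and trigger above 1 N and velocity of joint rod between -0.003 and 0.003 m/s); the arm keeps its last pose, push and grip.
It fails at once if the foot is driven to its stop and crushes the part (value of joint foot above 0.0095 m).
It fails at once if the block is tipped (angle between block's own z axis and vertical above 0.3 rad).
It fails at once if a bystander is disturbed (distance of any of star, bush, ferrule, spanner, roller, collar, carton from where it was at the start of the episode above 0.025 m).
It also fails if it takes over 61 s, if anything falls off the work surface, if the arm or the gripper's body presses on something with over 40 N, if the wrist force passes 120 N, or if a joint passes its speed limit or range.

## Working session

There is one attempt and no reset: what is moved stays moved. The work goes in short steps, Python scripts to look and compute and a tool call to move; the robot and the scene stay as the last step left them, time stands still between calls to the robot, and variables do not carry over. Pictures are saved under pics/ and viewed, and the job is handed in when it is done.

Besides the shell and the picture viewer there is one more tool, called after "Emit:" as a command line: name --argument value ..., lists and objects as JSON in quotes. arm_command: Moves the arm, as the interface text tells. Shift numbers are shares of 0.025 m and turn numbers shares of 0.1 rad, none past 1 either way. Its arguments: {"type":"object","properties":{"moves":{"type":"array"},"squeeze":{"type":"number"}},"required":["moves"]}

```bash
mkdir -p pics; python3 - <<'E'
from bench import *
import cv2
for n in ("scene","top"):
    im=read_camera(n); cv2.imwrite(f"pics/{n}0.png",im[:,:,::-1])
    c=get_calibration(n); print(n,c)
    for l in ("pin","bore","notch","trigger_grip","foot_face","block","stop","clamp"):
        try:
            r=place_of(n,l); print(l,[(x["at"],round(x["confidence"],2)) for x in r][:3])
        except Exception as e: print(l,e)
print(sense())
E
```

```text
scene {'fx': 596.3584306836173, 'fy': 596.3584306836173, 'cx': 324.7204657055861, 'cy': 239.2482204488701, 'camera_from_world': array([[-0.05350525,  0.99845335, -0.01510274,  0.02143367],
       [ 0.78967334,  0.0330503 , -0.61263668, -0.34898819],
       [-0.61119   , -0.04470551, -0.79022035,  1.70118045],
       [ 0.        ,  0.        ,  0.        ,  1.        ]])}
pin [([320.7, 236.1], 0.61)]
bore [([319.1, 239.1], 0.66)]
notch [([322.4, 257.7], 0.93), ([321.6, 237.2], 0.34), ([364.6, 300.6], 0.29)]
trigger_grip [([361.9, 228.2], 0.8), ([321.6, 241.1], 0.71), ([262.6, 295.1], 0.2)]
foot_face [([287.2, 253.2], 0.54), ([505.7, 293.1], 0.27)]
block [([202.7, 218.6], 0.92), ([294.8, 337.3], 0.83), ([160.7, 250.8], 0.75)]
stop [([245.0, 262.2], 0.6)]
clamp [([262.2, 296.7], 0.62), ([354.8, 256.4], 0.61), ([260.8, 262.1], 0.57)]
top {'fx': 469.4661319100738, 'fy': 469.4661319100738, 'cx': 311.69863615091725, 'cy': 246.70912334578335, 'camera_from_world': array([[-0.00669803, -0.99944288, -0.03269656,  0.01481258],
       [-0.99398888,  0.01022747, -0.10900232,  0.53811659],
       [
[... 446 characters left out ...]
0.5], 0.6)]
clamp [([290.5, 267.1], 0.81)]
{'time': 0.9, 'joints': array([ 5.69649151e+01,  1.48162265e+01,  8.79485634e+01,  1.09101665e-03,
        7.72332018e+01, -1.16205156e+01]), 'dq': array([-0.03962754,  0.09681477, -0.08149675,  0.01302766,  0.03823628,
       -0.05119951]), 'effort': array([ 1.66173659e-04, -4.45912707e+01, -2.90890986e+01, -6.51552346e-04,
        8.51447476e-04,  2.25774897e-06]), 'position': array([0.20080311, 0.51205265, 0.2563173 ]), 'tool_rot': array([-1.79999362e+02, -2.18149571e-03,  6.85851896e+01]), 'wrist_force': array([ 0.53873883,  0.9745595 , -0.42040207]), 'wrist_torque': array([ 0.0369717 ,  0.00907753, -0.02434945]), 'opening': 0.08529328236236734}
```

View pics/scene0.png

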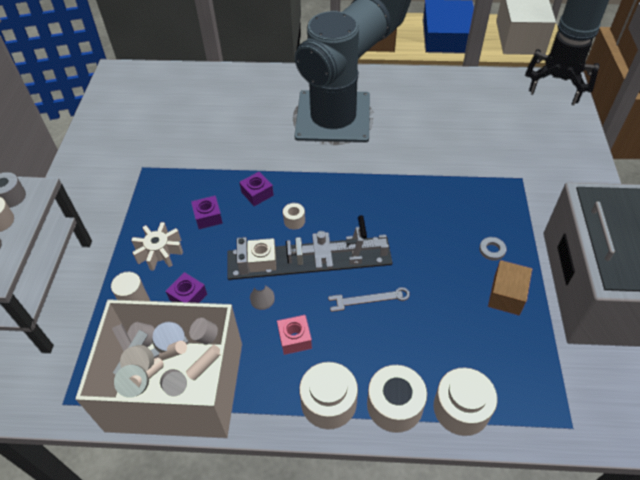

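View pics/top0.png

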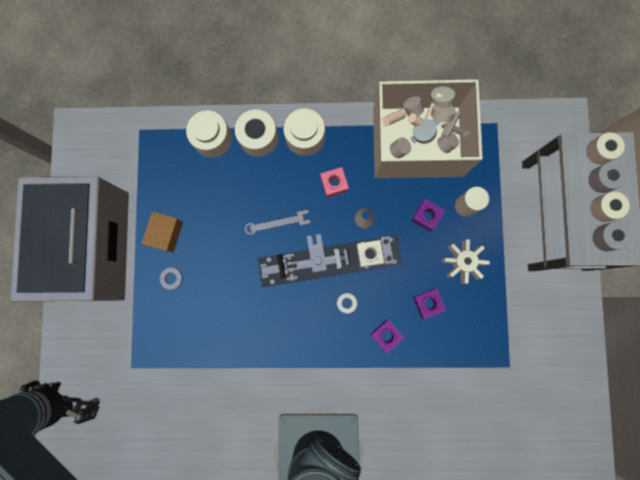

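```bash
cat > h.py <<'E'
from bench import *
import cv2, numpy as np
from scipy.optimize import least_squares
def proj(c,P,fish=False):
    P=np.atleast_2d(P); M=c["camera_from_world"]; q=P@M[:3,:3].T+M[:3,3]
    if fish:
        r=np.hypot(q[:,0],q[:,1]); th=np.arctan2(r,q[:,2]); s=th/np.maximum(r,1e-9)
        return np.c_[c["cx"]+c["fx"]*q[:,0]*s, c["cy"]+c["fy"]*q[:,1]*s]
    return np.c_[c["cx"]+c["fx"]*q[:,0]/q[:,2], c["cy"]+c["fy"]*q[:,1]/q[:,2]]
def back(c,uv,z,fish=False):
    M=c["camera_from_world"]; R=M[:3,:3];o=-R.T@M[:3,3]
    x=(uv[0]-c["cx"])/c["fx"]; y=(uv[1]-c["cy"])/c["fy"]
    if fish:
        r=np.hypot(x,y); d=np.array([np.sin(r)*x/max(r,1e-9),np.sin(r)*y/max(r,1e-9),np.cos(r)])
    else: d=np.array([x,y,1.])
    d=R.T@d; return o+d*(z-o[2])/d[2]
def cl2w(p,P):
    P=np.atleast_2d(P); c,s=np.cos(p[2]),np.sin(p[2])
    return np.c_[p[0]+c*P[:,0]-s*P[:,1], p[1]+s*P[:,0]+c*P[:,1], P[:,2]]
KP=dict(bore=[.075,0,.062],notch=[.075,.05,.062],trigger_grip=[-.017,0,.102],foot_face=[.156,0,.035],pin=[.075,0,.062])
E
python3 - <<'E'
from h import *
obs={"scene":dict(pin=[320.7,236.1],bore=[319.1,239.1],notch=[322.4,257.7],trigger_grip=[361.9,228.2],foot_face=[287.2,253.2]),
"top":dict(pin=[317.8,262.8],bore=[318.8,263.4],notch=[313.6,242.7],trigger_grip=[280.6,269.9],foot_face=[349.2,261.4])}
C={n:get_calibration(n) for n in obs}
def f(p):
    return np.concatenate([(proj(C[n],cl2w(p,[KP[k]]))[0]-v) for n in obs for k,v in obs[n].items()])
s=least_squares(f,[.5,.08,-1.5],loss="soft_l1"); p=s.x; print(p,np.degrees(p[2])); print(f(p).reshape(-1,2).round(1))
for n in obs:
  for k,v in obs[n].items(): print(n,k,back(C[n],v,KP[k][2]).round(4))
print(cl2w(p,[KP["bore"],KP["notch"],KP["trigger_grip"]]))
# bed corners overlays
for n in obs:
    im=cv2.imread(f"pics/{n}0.png")
    for q in proj(C[n],cl2w(p,[[-.085,-.04,.01],[-.085,.04,.01],[.295,.04,.01],[.295,-.04,.01]]+list(KP.values()))):
        cv2.circle(im,tuple(int(round(4*a)) for a in q),8,(0,255,0),-1,shift=2)
    cv2.imwrite(f"pics/{n}_o.png",cv2.resize(im[190:310,210:430],None,fx=3.6,fy=3.6))
E
```

```text
[ 0.4796828   0.06924815 -1.41211001] -80.9079436058581
[[-0.7  3.6]
 [ 0.9  0.6]
 [-0.1 -0.3]
 [-1.1 -3.3]
 [-2.  -3.1]
 [-0.5  0.5]
 [-1.5 -0.1]
 [ 0.5  1.6]
 [-0.2 -1.6]
 [-1.3 -2.4]]
scene pin [ 0.4811 -0.0039  0.062 ]
scene bore [ 0.4899 -0.007   0.062 ]
scene notch [0.5417 0.0033 0.062 ]
scene trigger_grip [0.4864 0.0885 0.102 ]
scene foot_face [ 0.5128 -0.0794  0.035 ]
top pin [ 0.4929 -0.0062  0.062 ]
top bore [ 0.4914 -0.0087  0.062 ]
top notch [0.545  0.0042 0.062 ]
top trigger_grip [0.4731 0.0857 0.102 ]
top foot_face [ 0.4979 -0.088   0.035 ]
[[ 0.49153439 -0.00480952  0.062     ]
 [ 0.54090618  0.00309153  0.062     ]
 [ 0.47699644  0.08603456  0.102     ]]
```

View pics/top_o.png

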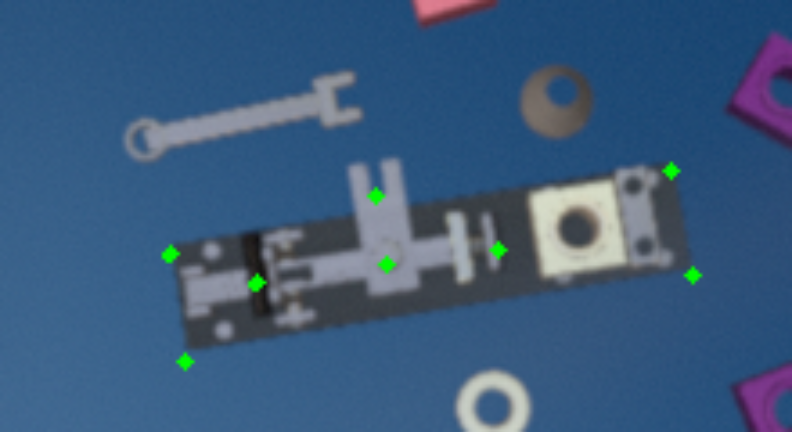

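View pics/scene_o.png

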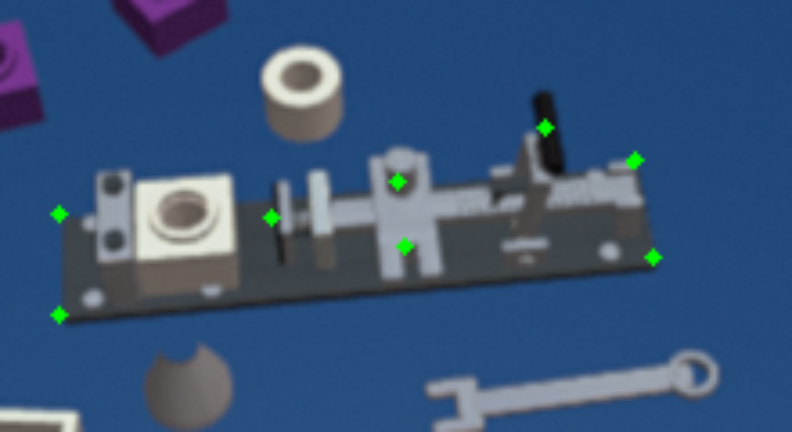

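Emit:
arm_command --moves '[[[0.56, -1, 0], 0.266, -1], [[0.56, -1, 0], 0.266, -1], [[0.56, -1, 0], 0.266, -1], [[0.56, -1, 0], 0.266, -1], [[0.56, -1, 0], 0.266, -1], [[0.56, -1, 0], 0.266, -1], [[0.56, -1, 0], 0.266, -1], [[0.56, -1, 0], 0.266, -1], [[0.56, -1, 0], 0.266, -1], [[0.56, -1, 0], 0.266, -1], [[0.56, -1, 0], 0.266, -1], [[0.56, -1, 0], 0.266, -1], [[0.56, -1, 0], 0.266, -1], [[0.56, -1, 0], 0.266, -1], [[0.56, -1, 0], 0.266, -1], [[0.56, -1, 0], 0.266, -1], [[0.56, -1, 0], 0.266, -1], [[0.56, -1, 0], 0.266, -1], [[0.56, -1, 0], 0.266, -1], [[0.56, -0.7, 0], 0.266, -1]]'

```text
time: 2.9
position: [0.4814, 0.0179, 0.2564]
tool_rot: [180.0, 0.0, 99.1]
wrist_force: [-0.9, 0.5, -0.4]
opening: 0.0851
```

```bash
python3 - <<'E'
from h import *
s=sense(); print(s["time"],s["position"],s["tool_rot"],s["wrist_force"])
im=read_camera("wrist"); cv2.imwrite("pics/w1.png",im[:,:,::-1])
c=get_calibration("wrist"); print(c)
for l in ("pin","bore","notch","trigger_grip","foot_face","block"):
    r=place_of("wrist",l); print(l,[(x["at"],round(x["confidence"],2)) for x in r][:3])
    if l in KP and r: print(back(c,r[0]["at"],KP[l][2],True))
E
```

```text
2.9 [0.48135433 0.01792421 0.25642598] [1.79986552e+02 2.50588872e-02 9.90708137e+01] [-0.92857998  0.54461712 -0.38422184]
{'fx': 371.64829954431775, 'fy': 371.64829954431775, 'cx': 324.2623267571454, 'cy': 244.75167174678054, 'camera_from_world': array([[-0.15760637,  0.98749379, -0.00402954,  0.06270295],
       [ 0.95306169,  0.15317665,  0.26117107, -0.49699296],
       [ 0.25852205,  0.03732183, -0.96528412,  0.25234096],
       [ 0.        ,  0.        ,  0.        ,  1.        ]])}
pin [([294.9, 238.6], 0.92)]
[ 0.50035676 -0.00916432  0.062     ]
bore [([295.0, 237.6], 0.89)]
[ 0.49945773 -0.00920179  0.062     ]
notch [([296.2, 290.2], 0.91), ([411.6, 249.4], 0.58)]
[ 0.54788795 -0.00152211  0.062     ]
trigger_grip [([588.2, 330.8], 0.74), ([409.1, 249.8], 0.66), ([181.2, 307.5], 0.3)]
[0.5378325  0.29367047 0.102     ]
foot_face [([214.3, 230.3], 0.96)]
[ 0.51157304 -0.08902628  0.035     ]
block [([245.2, 387.1], 0.93), ([72.0, 97.7], 0.87), ([169.2, 224.7], 0.73)]
```

View pics/w1.png

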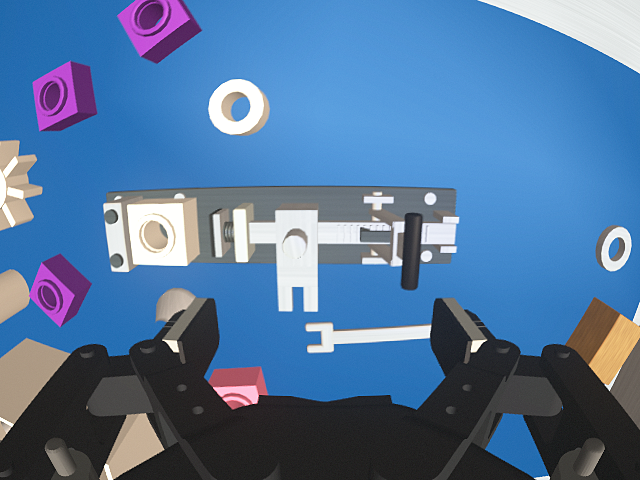

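```bash
python3 - <<'E'
from h import *
im=cv2.imread("pics/w1.png"); cv2.imwrite("pics/w1z.png",cv2.resize(im[180:320,265:465],None,fx=4,fy=4,interpolation=cv2.INTER_CUBIC))
c=get_calibration("wrist")
K=[[-.085,-.04,.01],[-.085,.04,.01],[.295,-.04,.01],[-.017,0,.102],[.075,0,.062],[.075,.05,.062],[.156,0,.035]]
O=np.array([[456,189],[457,264],[107,190],[409,249.8],[295,238],[296.2,290.2],[214.3,230.3]],float)
f=lambda p:(proj(c,cl2w(p,K),True)-O).ravel()
s=least_squares(f,[.49,.07,-1.41],loss="soft_l1");p=s.x;print(p,np.degrees(p[2]));print(f(p).reshape(-1,2).round(1))
print(cl2w(p,[KP["bore"],KP["notch"],KP["trigger_grip"]]))
for q,l in zip(cl2w(p,K),O): print(q.round(4),back(c,l,q[2],True).round(4))
E
```

```text
[ 0.4838446   0.07037813 -1.42088264] -81.41057850702582
[[ 0.6 -0.2]
 [-6.8 -0.5]
 [-2.8  0.3]
 [ 1.7  0.9]
 [ 0.3 -0.8]
 [-0.1  0.7]
 [-0.2 -0.3]]
[[ 0.49504606 -0.00378067  0.062     ]
 [ 0.54448526  0.00368697  0.062     ]
 [ 0.48130561  0.08718746  0.102     ]]
[0.4316 0.1485 0.01  ] [0.4319 0.1479 0.01  ]
[0.5107 0.1604 0.01  ] [0.5101 0.1684 0.01  ]
[ 0.4884 -0.2273  0.01  ] [ 0.4876 -0.2234  0.01  ]
[0.4813 0.0872 0.102 ] [0.4808 0.0857 0.102 ]
[ 0.495  -0.0038  0.062 ] [ 0.4958 -0.0039  0.062 ]
[0.5445 0.0037 0.062 ] [0.5438 0.0037 0.062 ]
[ 0.5071 -0.0839  0.035 ] [ 0.5074 -0.0836  0.035 ]
```

View pics/w1z.png

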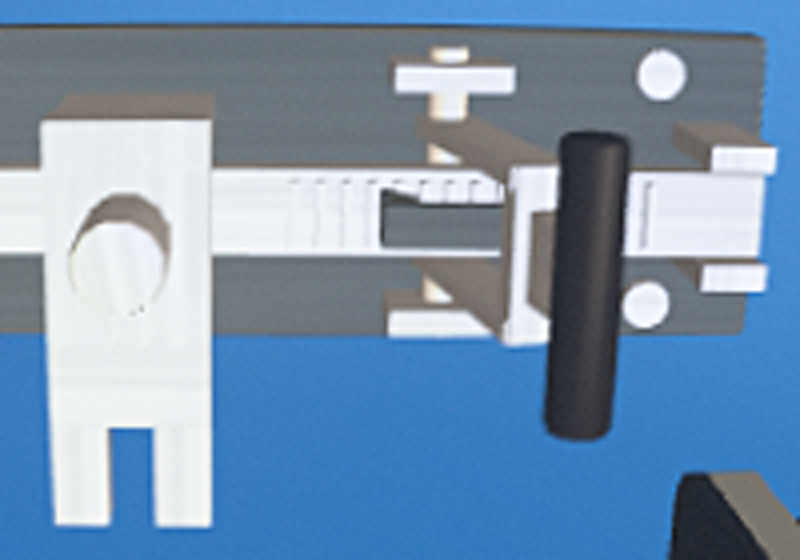

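```bash
python3 - <<'E'
from h import *
s=sense(); print(s["time"],s["position"],s["tool_rot"],s["wrist_force"])
c=get_calibration("wrist");im=read_camera("wrist"); cv2.imwrite("pics/w2.png",im[:,:,::-1])
np.save("c2.npy",c,allow_pickle=True); print(c["camera_from_world"]-get_calibration("wrist")["camera_from_world"])
print(sense()["position"])
im=cv2.imread("pics/w2.png"); cv2.imwrite("pics/w2z.png",cv2.resize(im[180:320,265:465],None,fx=4,fy=4,interpolation=cv2.INTER_CUBIC))
cv2.imwrite("pics/w2y.png",cv2.resize(im[180:320,90:290],None,fx=4,fy=4,interpolation=cv2.INTER_CUBIC))
E
```

```text
3.25 [0.48015744 0.02040048 0.25630823] [-1.79981420e+02 -2.28576398e-02  9.91015951e+01] [-0.53935961 -0.05880882 -0.26712779]
[[ 2.85209161e-04  4.58417326e-05  1.53794195e-04 -1.67087251e-04]
 [ 1.06077594e-04 -3.06185283e-04 -2.09610200e-04  9.64375711e-05]
 [-2.18981359e-04  3.94928742e-05 -5.64301445e-05  6.57226891e-05]
 [ 0.00000000e+00  0.00000000e+00  0.00000000e+00  0.00000000e+00]]
[0.48025356 0.02042047 0.25639155]
```

View pics/w2z.png

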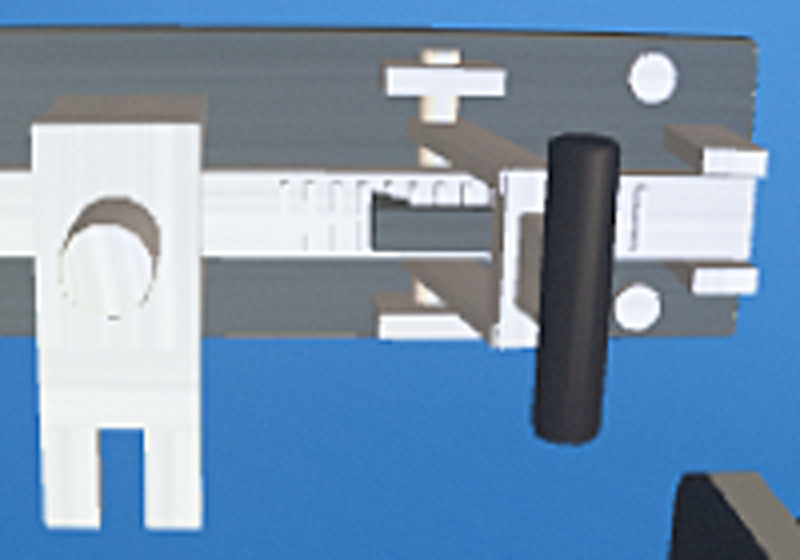

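View pics/w2y.png

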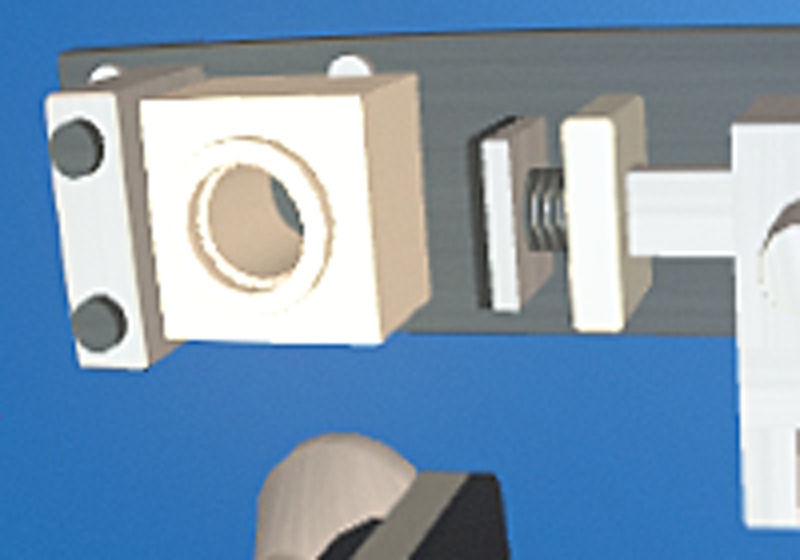

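```bash
python3 - <<'E'
from h import *
c=np.load("c2.npy",allow_pickle=True).item()
K=np.array([[.093,-.025,.062],[.057,-.025,.062],[.093,.069,.062],[.057,.069,.062],[.0805,.0445,.062],[.0695,.0445,.062],[.0805,.069,.062],[.0695,.069,.062],[-.017,0,.105],[-.085,-.04,.01],[-.085,.04,.01],[.295,-.04,.01],[.075,0,.09]])
o=np.array([265,180.])
O=np.array([[32,124],[202,124],[46,527],[202,527],[100,428],[145,428],[100,527],[145,527],[576,288],[756,40],[736,334],[62-700,52],[108,271]])/4+o
f=lambda p:(proj(c,cl2w(p,K),True)-O).ravel()
s=least_squares(f,[.49,.07,-1.41],loss="soft_l1");p=s.x;print(p,np.degrees(p[2]));print(f(p).reshape(-1,2).round(1))
# with camera z offset free
g=lambda p:(proj(c,cl2w(p[:3],K+[0,0,p[3]]),True)-O).ravel()
s=least_squares(g,[.49,.07,-1.41,0],loss="soft_l1");print(s.x,s.cost);print(g(s.x).reshape(-1,2).round(1))
print(cl2w(p,[KP["bore"],KP["notch"],KP["trigger_grip"]]))
for k in ([.075,0,.09],): print("pinhead",back(c,O[-1],.09,True))
np.save("p.npy",p)
ct=get_calibration("top");print(proj(ct,cl2w(p,[[.075,0,.09],[-.085,-.04,.01],[-.085,.04,.01],[.295,.04,.01],[.295,-.04,.01]])))
y=np.array([[488,222],[500,222],[622,220],[595,215]])
E
```

```text
[ 0.48525     0.06960508 -1.41425387] -81.03077780389769
[[-0.2 -0.2]
 [-0.6 -0.3]
 [ 0.1 -0.4]
 [-0.1  0. ]
 [-0.8  0. ]
 [ 0.1  0.1]
 [ 0.  -0.2]
 [ 0.6 -0.1]
 [ 1.2  1.3]
 [ 1.4 -0.6]
 [ 0.5  0.6]
 [-2.   0.2]
 [-0.6  0.1]]
[ 0.48599756  0.06966323 -1.41435294 -0.00243333] 3.0016392974871655
[[ 0.2  0.2]
 [-0.6  0.1]
 [ 0.4 -0.8]
 [-0.1 -0.4]
 [-0.6 -0.2]
 [ 0.2 -0.1]
 [ 0.2 -0.6]
 [ 0.7 -0.5]
 [ 0.4  1.3]
 [ 0.5 -0.1]
 [-0.3  0.6]
 [-0.8  0.5]
 [-0.4  0.1]]
[[ 0.49694279 -0.00447784  0.062     ]
 [ 0.54633141  0.00331735  0.062     ]
 [ 0.48259964  0.0863972   0.102     ]]
pinhead [ 0.49681579 -0.00403021  0.09      ]
[[316.88376132 260.37431041]
 [260.98436854 287.3249774 ]
 [256.52329086 257.92827133]
 [395.98076797 234.59408087]
 [401.46861028 263.95040004]]
```

Emit:
arm_command --moves '[[[0.096, -0.141, -0.85], 0, 0], [[0.096, -0.141, -0.85], 0, 0], [[0.096, -0.141, -0.85], 0, 0], [[0.096, -0.141, -0.85], 0, 0], [[0.096, -0.141, -0.85], 0, 0], [[0.096, -0.141, -0.85], 0, 0], [[0.096, -0.141, -0.85], 0, 0], [[0, 0, -0.2], 0, 0], [[0, 0, -0.2], 0, 0], [[0, 0, -0.2], 0, 0], [[0, 0, 0], 0, 0], [[0, 0, 0], 0, 0]]'

```text
time: 4.5
position: [0.498, -0.005, 0.0932]
tool_rot: [179.9, 0.0, 99.1]
wrist_force: [-0.1, -0.8, 1.0]
opening: 0.0426
```

```bash
python3 - <<'E'
from h import *
s=sense(); print(s["time"],s["position"],s["tool_rot"],s["wrist_force"],s["opening"])
im=read_camera("wrist")[:,:,::-1]; cv2.imwrite("pics/w3.png",im)
cv2.imwrite("pics/w3z.png",cv2.resize(im[180:380,200:440],None,fx=3,fy=3,interpolation=cv2.INTER_CUBIC))
E
```

```text
4.5 [ 0.49795026 -0.00504847  0.09321428] [1.79940681e+02 2.38881998e-02 9.90773748e+01] [-0.1483395  -0.75406888  0.97965587] 0.042604396561736625
```

View pics/w3.png

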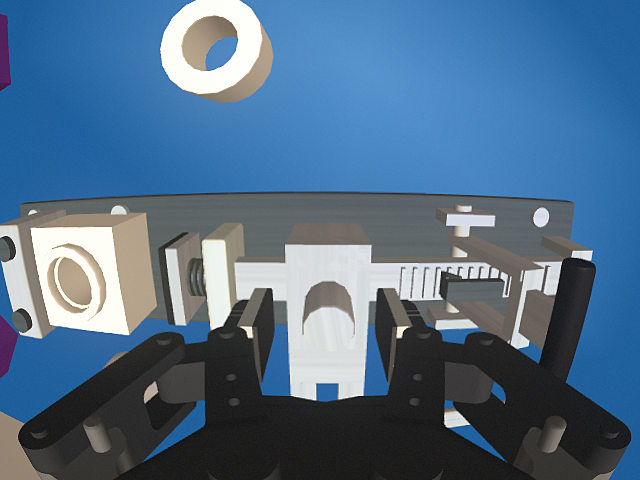

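Emit:
arm_command --moves '[[[0, 0, 0], 0, 1], [[0, 0, 0], 0, 1], [[0, 0, 0], 0, 1], [[0, 0, 0], 0, 1], [[0, 0, 0], 0, 1], [[0, 0, 0], 0, 1]]' --squeeze 40

```text
time: 5.15
position: [0.4978, -0.0048, 0.0931]
tool_rot: [180.0, -0.0, 99.1]
wrist_force: [-1.4, 2.2, 5.8]
opening: 0.0187
```

```bash
python3 - <<'E'
from h import *
s=sense(); print(s["time"],s["position"],s["tool_rot"],s["wrist_force"],s["opening"])
im=read_camera("wrist")[:,:,::-1]; cv2.imwrite("pics/w4.png",im)
E
```

```text
5.15 [ 0.49783886 -0.00483938  0.09314492] [ 1.79952428e+02 -1.41997518e-02  9.90579191e+01] [-1.36981263  2.19851236  5.83202185] 0.018709281980132397
```

View pics/w4.png

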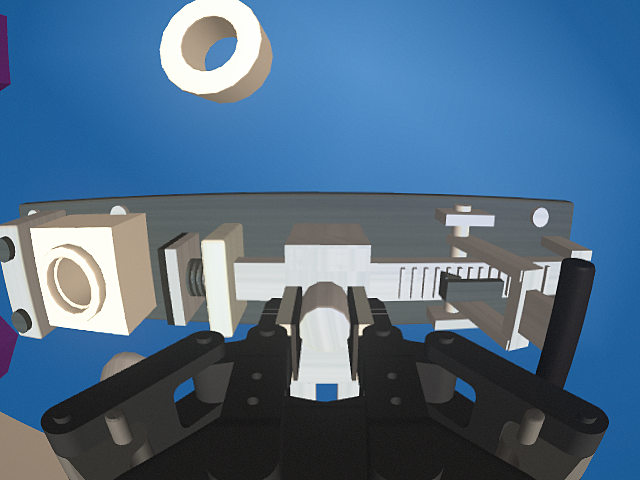

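Emit:
arm_command --moves '[[[0, 0, 0.2], 0, 1], [[0, 0, 0.3], 0, 1], [[0, 0, 0.3], 0, 1], [[0, 0, 0.3], 0, 1], [[0, 0, 0.3], 0, 1], [[0, 0, 0.3], 0, 1], [[0, 0, 0.3], 0, 1], [[0, 0, 0], 0, 1], [[0, 0, 0], 0, 1]]'

```text
time: 6.1
position: [0.4977, -0.0053, 0.1428]
tool_rot: [180.0, 0.0, 99.1]
wrist_force: [0.5, 0.2, -0.7]
opening: 0.0185
```

```bash
python3 - <<'E'
from h import *
s=sense(); print(s["time"],s["position"],s["tool_rot"],s["wrist_force"],s["opening"])
c=get_calibration("wrist")
im=read_camera("wrist")[:,:,::-1]; cv2.imwrite("pics/w5.png",im)
im=read_camera("scene")[:,:,::-1]; cv2.imwrite("pics/s5.png",cv2.resize(im[190:310,210:430],None,fx=3.6,fy=3.6))
print(place_of("wrist","pin")[:1] , proj(c,[[.498,-.0045,.107]],True))
E
```

```text
6.1 [ 0.49771129 -0.00532471  0.14281151] [1.79971785e+02 2.58449839e-02 9.90619271e+01] [ 0.48417693  0.2152673  -0.70420025] 0.01850958239148265
[{'at': [319.7, 300.2], 'confidence': 0.85}] [[328.22091607 299.32667287]]
```

View pics/w5.png

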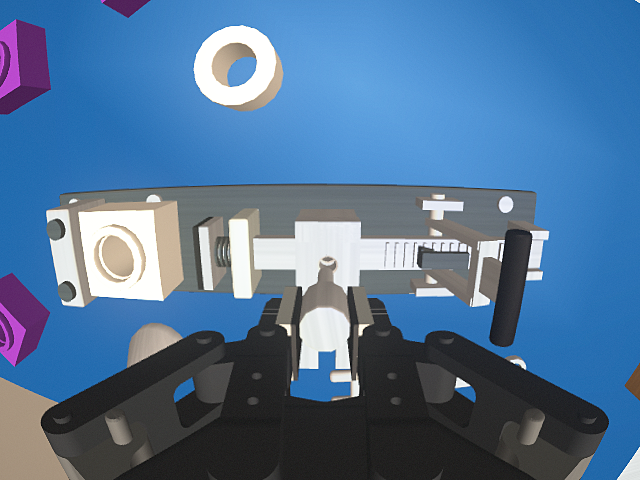

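View pics/s5.png

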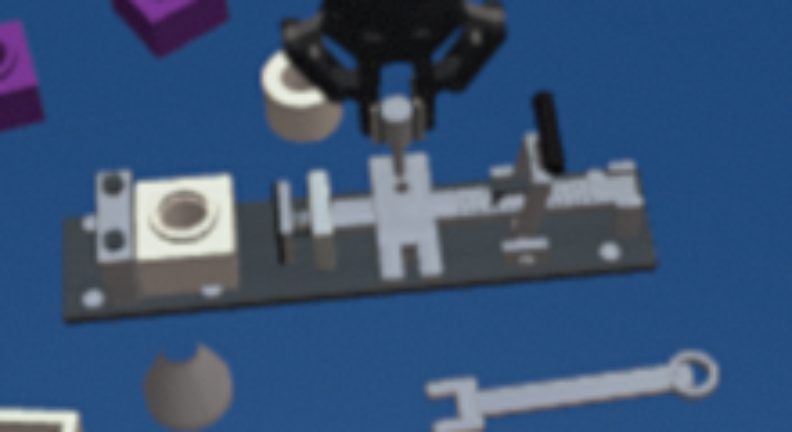

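Emit:
arm_command --moves '[[[0.494, 0.078, 0], 0, 1], [[0.494, 0.078, 0], 0, 1], [[0.494, 0.078, 0], 0, 1], [[0.494, 0.078, 0], 0, 1], [[0, 0, 0], 0, 1], [[0, 0, 0], 0, 1]]'

```text
time: 6.85
position: [0.5472, 0.0028, 0.1421]
tool_rot: [-180.0, -0.0, 99.1]
wrist_force: [-0.7, 1.3, -1.1]
opening: 0.0186
```

```bash
python3 - <<'E'
from h import *
s=sense(); print(s["time"],s["position"],s["tool_rot"],s["wrist_force"],s["opening"])
im=read_camera("wrist")[:,:,::-1]; cv2.imwrite("pics/w6.png",im[150:450,120:520])
cv2.imwrite("pics/w6.png",cv2.resize(im[180:400,220:440],None,fx=2.7,fy=2.7,interpolation=cv2.INTER_CUBIC))
im=read_camera("scene")[:,:,::-1]; cv2.imwrite("pics/s6.png",cv2.resize(im[190:310,210:430],None,fx=3.6,fy=3.6))
E
```

```text
6.85 [0.54722996 0.00282856 0.1421163 ] [-1.79950182e+02 -1.26868941e-02  9.90915067e+01] [-0.67779969  1.31160488 -1.06795304] 0.01861129421204248
```

View pics/w6.png

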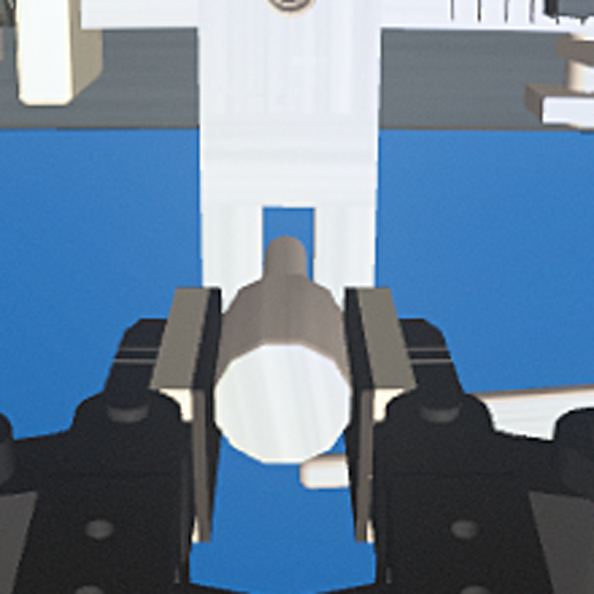

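View pics/s6.png

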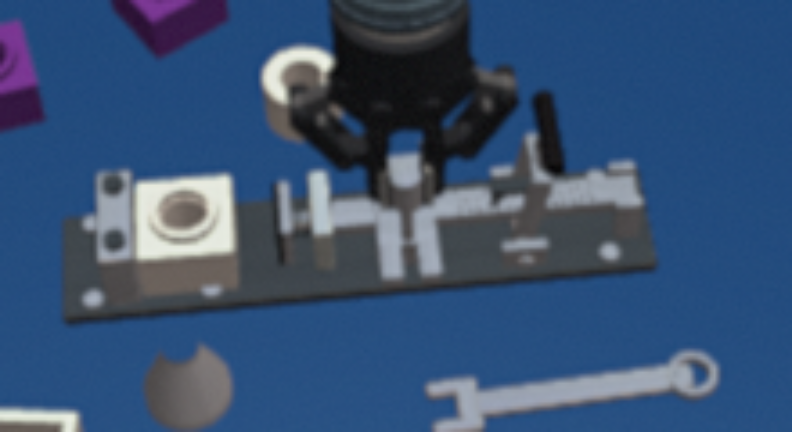

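Emit:
arm_command --moves '[[[0, 0, -0.3], 0, 1], [[0, 0, -0.3], 0, 1], [[0, 0, -0.3], 0, 1], [[0, 0, -0.3], 0, 1], [[0, 0, 0], 0, 1]]'

```text
time: 7.45
position: [0.546, 0.0028, 0.111]
tool_rot: [-179.8, -0.1, 99.1]
wrist_force: [-0.4, 0.1, -1.8]
opening: 0.0185
```

```bash
python3 - <<'E'
from h import *
s=sense(); print(s["time"],s["position"],s["tool_rot"],s["wrist_force"],s["opening"])
im=read_camera("wrist")[:,:,::-1]
cv2.imwrite("pics/w7.png",cv2.resize(im[180:400,220:440],None,fx=2.7,fy=2.7,interpolation=cv2.INTER_CUBIC))
E
```

```text
7.45 [0.54598896 0.00279664 0.11101993] [-1.79849410e+02 -5.42196679e-02  9.90589957e+01] [-0.42889761  0.08895323 -1.79584788] 0.018532720664293723
```

View pics/w7.png

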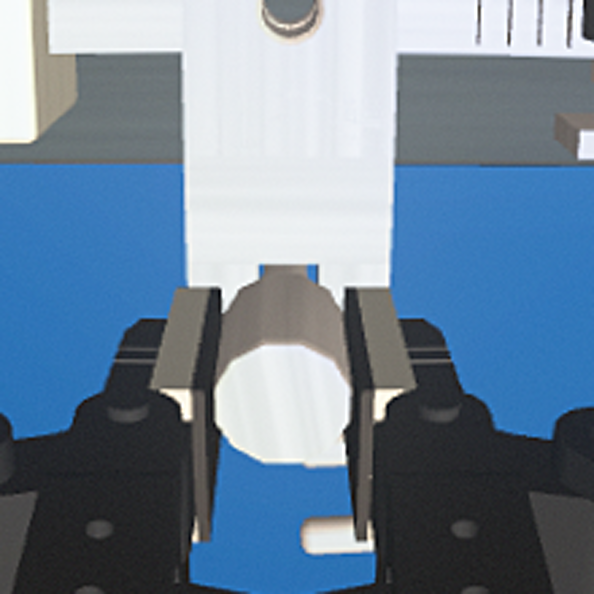

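Emit:
arm_command --moves '[[[0, 0, -0.25], 0, 1], [[0, 0, -0.25], 0, 1], [[0, 0, -0.18], 0, 1], [[0, 0, 0], 0, 1], [[0, 0, 0], 0, 1], [[0, 0, 0], 0, 1]]'

```text
time: 8.1
position: [0.5472, 0.0026, 0.0958]
tool_rot: [180.0, 0.0, 99.1]
wrist_force: [0.8, 1.0, -1.6]
opening: 0.0187
```

```bash
python3 - <<'E'
from h import *
s=sense(); print(s["time"],s["position"],s["tool_rot"],s["wrist_force"],s["opening"])
im=read_camera("wrist")[:,:,::-1]
cv2.imwrite("pics/w8.png",cv2.resize(im[180:400,220:440],None,fx=2.7,fy=2.7,interpolation=cv2.INTER_CUBIC))
E
```

```text
8.1 [0.5472058  0.00261871 0.09576619] [1.79976309e+02 9.48243638e-03 9.90637854e+01] [ 0.78786077  0.97177123 -1.55733865] 0.018662960946239298
```

View pics/w8.png

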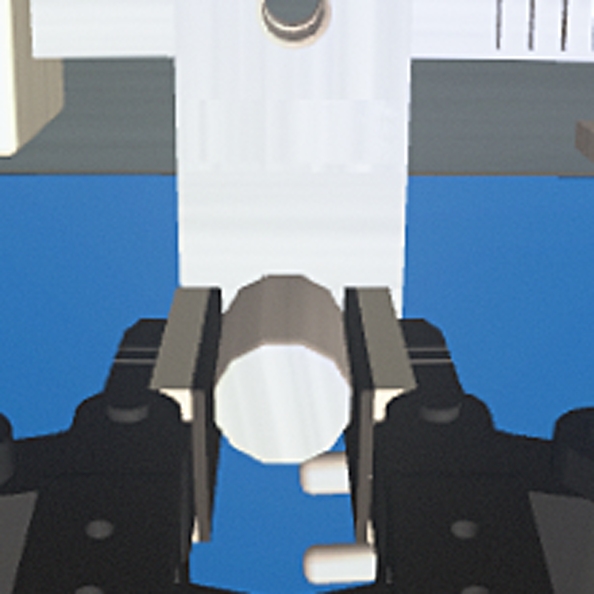

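Emit:
arm_command --moves '[[[0, 0, -0.08], 0, 1], [[0, 0, 0], 0, 1], [[0, 0, 0], 0, 1]]'

```text
time: 8.45
position: [0.547, 0.0027, 0.0935]
tool_rot: [-180.0, -0.0, 99.1]
wrist_force: [0.6, 0.6, -0.4]
opening: 0.0186
```

Emit:
arm_command --moves '[[[0, 0, 0], 0, 0.2], [[0, 0, 0], 0, 0.2], [[0, 0, 0], 0, 0.2], [[0, 0, 0], 0, 0.2], [[0, 0, 0], 0, 0.2]]'

```text
time: 8.95
position: [0.547, 0.0027, 0.0936]
tool_rot: [180.0, 0.0, 99.1]
wrist_force: [0.7, 0.8, 0.5]
opening: 0.034
```

```bash
python3 - <<'E'
from h import *
s=sense(); print(s["time"],s["position"],s["tool_rot"],s["wrist_force"],s["opening"])
im=read_camera("wrist")[:,:,::-1]
cv2.imwrite("pics/w9.png",cv2.resize(im[180:400,220:440],None,fx=2.7,fy=2.7,interpolation=cv2.INTER_CUBIC))
E
```

```text
8.95 [0.54702711 0.00265763 0.09359774] [1.79995934e+02 2.29627367e-04 9.90627173e+01] [0.66413388 0.7920371  0.46826329] 0.03397874144685663
```

View pics/w9.png

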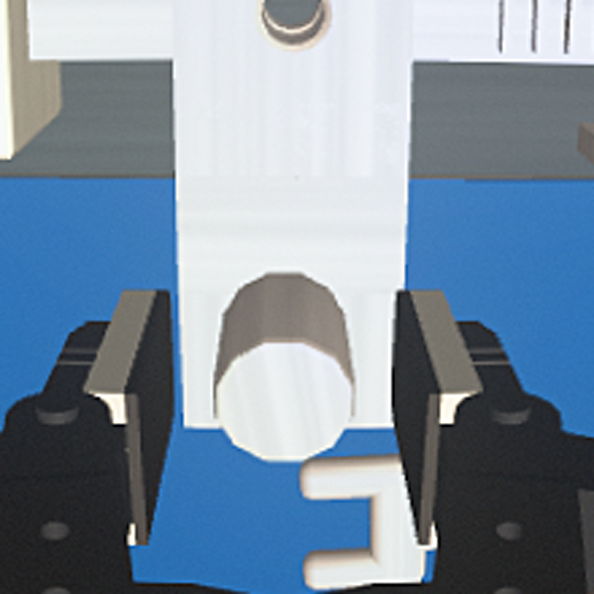

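Emit:
arm_command --moves '[[[0, 0, 0.4], 0, 0.2], [[0, 0, 1], 0, 0.2], [[0, 0, 1], 0, 0.2], [[0, 0, 1], 0, 0.2], [[0, 0, 0.6], 0, 0.2], [[-0.645, 0.837, 0], 0, 0.2], [[-0.645, 0.837, 0], 0, 0.2], [[-0.645, 0.837, 0], 0, 0.2], [[-0.645, 0.837, 0], 0, 0.2], [[0, 0, 0], 0, 0.2], [[0, 0, 0], 0, 0.2]]'

```text
time: 10.1
position: [0.4827, 0.0866, 0.1944]
tool_rot: [179.9, 0.0, 99.1]
wrist_force: [0.9, 0.1, -0.3]
opening: 0.0343
```

```bash
python3 - <<'E'
from h import *
s=sense(); print(s["time"],s["position"],s["tool_rot"],s["wrist_force"],s["opening"])
c=get_calibration("wrist");np.save("c10.npy",c,allow_pickle=True)
im=read_camera("wrist")[:,:,::-1]
cv2.imwrite("pics/w10.png",im)
p=np.load("p.npy")
print(proj(c,cl2w(p,[[-.017,-.03,.102],[-.017,.03,.102],[.075,.05,.09]]),True))
im=read_camera("scene")[:,:,::-1]; cv2.imwrite("pics/s10.png",cv2.resize(im[190:310,210:430],None,fx=3.6,fy=3.6))
E
```

```text
10.1 [0.4826739  0.08662487 0.19441404] [1.79918400e+02 3.41812624e-02 9.91450826e+01] [ 0.919066    0.10347505 -0.26897795] 0.03430106881179129
[[326.06548737 209.99518694]
 [325.66156824 306.36415971]
 [193.4357817  322.15732488]]
```

View pics/w10.png

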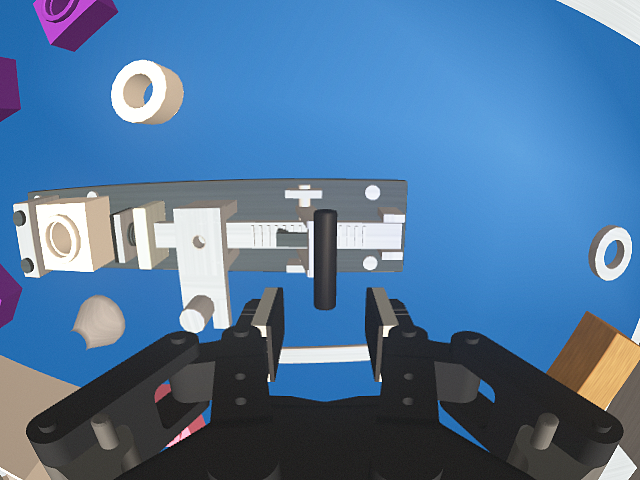

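View pics/s10.png

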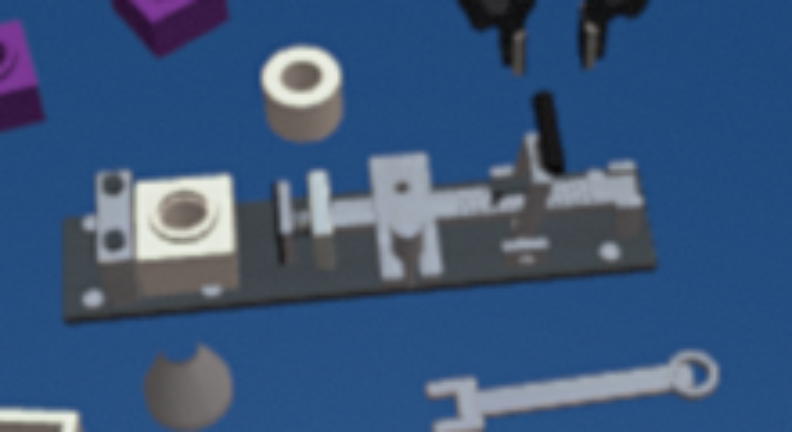

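```bash
python3 - <<'E'
from h import *
c=np.load("c2.npy",allow_pickle=True).item(); p=np.load("p.npy")
def toC(P): 
    d=P[:2]-p[:2]; cc,ss=np.cos(p[2]),np.sin(p[2]); return np.array([cc*d[0]+ss*d[1],-ss*d[0]+cc*d[1]])
for n,uv,z in [("foot",(470,137),.052),("foot",(486,306),.052),("footplate",(484,140),.052),("blk near foot",(363,98),.05),("blk",(381,344),.05),("blk far",(140,99),.05),("blk far",(168,337),.05),("blk bottom",(418,200),0.03),("stop",(118,93),.06),("stop",(150,366),.06),("stop far",(46,95),.06),("jawplate front",(562,120),.052)]:
    print(n,toC(back(c,np.array(uv)/4+[90,180],z,True)).round(4))
E
```

```text
foot [ 0.1551 -0.0208]
foot [0.1542 0.0192]
footplate [ 0.1518 -0.0201]
blk near foot [ 0.1818 -0.0301]
blk [0.1828 0.0297]
blk far [ 0.243  -0.0317]
blk far [0.2429 0.029 ]
blk bottom [ 0.1772 -0.0013]
stop [ 0.2432 -0.0348]
stop [0.2436 0.0333]
stop far [ 0.2649 -0.0352]
jawplate front [ 0.133  -0.0244]
```

Emit:
arm_command --moves '[[[0, 0, -0.9], 0, 0.2], [[0, 0, -0.9], 0, 0.2], [[0, 0, -0.9], 0, 0.2], [[0, 0, -0.2], 0, 0.2], [[0, 0, -0.2], 0, 0.2], [[0, 0, -0.2], 0, 0.2], [[0, 0, 0], 0, 0.2], [[0, 0, 0], 0, 0.2]]'

```text
time: 11.0
position: [0.483, 0.0863, 0.1117]
tool_rot: [179.9, 0.0, 99.1]
wrist_force: [0.3, 0.5, 0.0]
opening: 0.0341
```

```bash
python3 - <<'E'
from h import *
s=sense(); print(s["time"],s["position"],s["tool_rot"],s["wrist_force"],s["opening"])
im=read_camera("wrist")[:,:,::-1]
cv2.imwrite("pics/w11.png",im)
E
```

```text
11.0 [0.48299607 0.08630301 0.11166195] [1.79937479e+02 1.38644205e-02 9.90622518e+01] [0.29791946 0.49731326 0.03206989] 0.034058129548923226
```

View pics/w11.png

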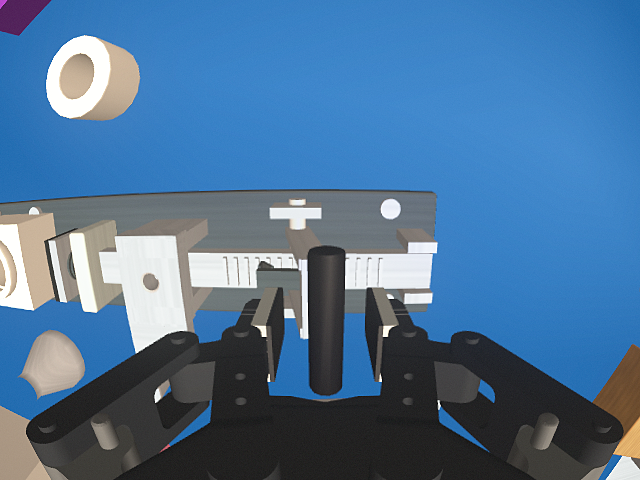

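Emit:
arm_command --moves '[[[0, 0, 0], 0, 1], [[0, 0, 0], 0, 1], [[0, 0, 0], 0, 1], [[0, 0, 0], 0, 1], [[0, 0, 0], 0, 1], [[0, 0, 0], 0, 1]]' --squeeze 20

```text
time: 11.65
position: [0.4828, 0.0867, 0.1115]
tool_rot: [179.9, -0.0, 99.1]
wrist_force: [-0.5, 2.0, 5.5]
opening: 0.0134
```

```bash
python3 - <<'E'
from h import *
s=sense(); print(s["time"],s["position"],s["tool_rot"],s["wrist_force"],s["opening"])
c=get_calibration("wrist");np.save("c12.npy",c,allow_pickle=True)
im=read_camera("wrist")[:,:,::-1]
cv2.imwrite("pics/w12.png",im)
cv2.imwrite("pics/w12z.png",cv2.resize(im[190:340,0:200],None,fx=4,fy=4,interpolation=cv2.INTER_CUBIC))
E
```

```text
11.65 [0.4827682  0.08667598 0.11152674] [ 1.79949084e+02 -1.84601944e-02  9.90650800e+01] [-0.54563012  2.01242964  5.46036637] 0.013386475305696047
```

View pics/w12z.png

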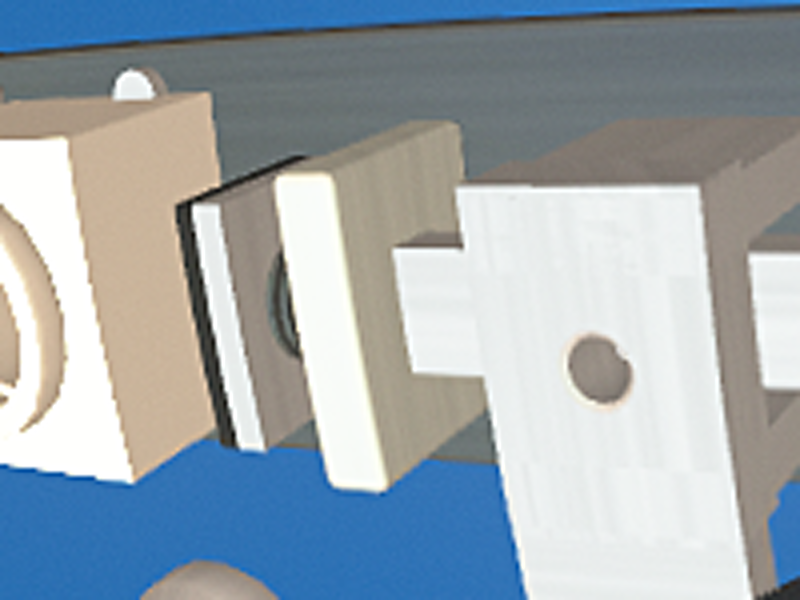

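View pics/w12.png

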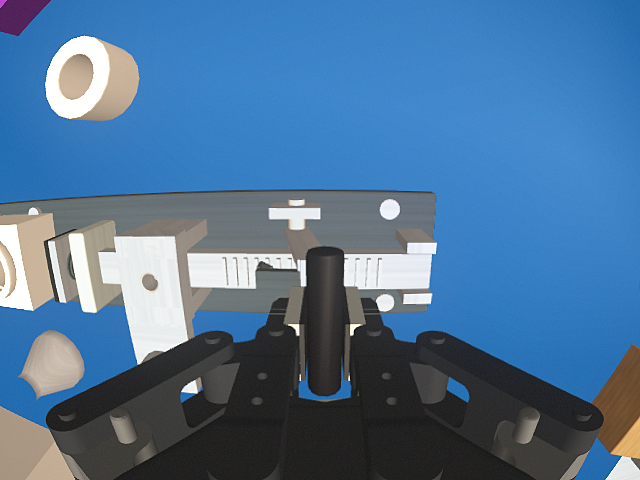

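Emit:
arm_command --moves '[[[0.025, -0.158, 0.024], 0, 1], [[0.025, -0.158, 0.02], 0, 1], [[0.025, -0.158, 0.014], 0, 1], [[0.025, -0.158, 0.006], 0, 1], [[0.025, -0.158, -0.006], 0, 1], [[0.025, -0.158, -0.014], 0, 1], [[0.025, -0.158, -0.02], 0, 1], [[0.025, -0.158, -0.024], 0, 1], [[0, 0, 0], 0, 1], [[0, 0, 0], 0, 1]]'

```text
time: 12.7
position: [0.4876, 0.0554, 0.1114]
tool_rot: [180.0, -0.1, 99.0]
wrist_force: [-1.8, 3.9, 4.9]
opening: 0.0132
```

```bash
cat > look.py <<'E'
import sys
from h import *
t=sys.argv[1]
s=sense(); print(s["time"],s["position"].round(4),s["tool_rot"].round(2),s["wrist_force"].round(2),s["opening"])
p=np.load("p.npy"); d=s["position"][:2]-p[:2]; cc,ss=np.cos(p[2]),np.sin(p[2]); print("clamp xy",cc*d[0]+ss*d[1],-ss*d[0]+cc*d[1], "F along", s["wrist_force"][:2]@[cc,ss])
c=get_calibration("wrist");np.save(f"c{t}.npy",c,allow_pickle=True)
im=read_camera("wrist")[:,:,::-1]
cv2.imwrite(f"pics/w{t}.png",im)
cv2.imwrite(f"pics/w{t}z.png",cv2.resize(im[190:340,0:200],None,fx=4,fy=4,interpolation=cv2.INTER_CUBIC))
E
python3 look.py 13
```

```text
12.7 [0.4876 0.0554 0.1114] [ 1.7996e+02 -7.0000e-02  9.9040e+01] [-1.78  3.92  4.95] 0.013174297399175866
clamp xy 0.014383609119784447 0.0001458076352245201 F along -4.148928150756943
```

View pics/w13.png

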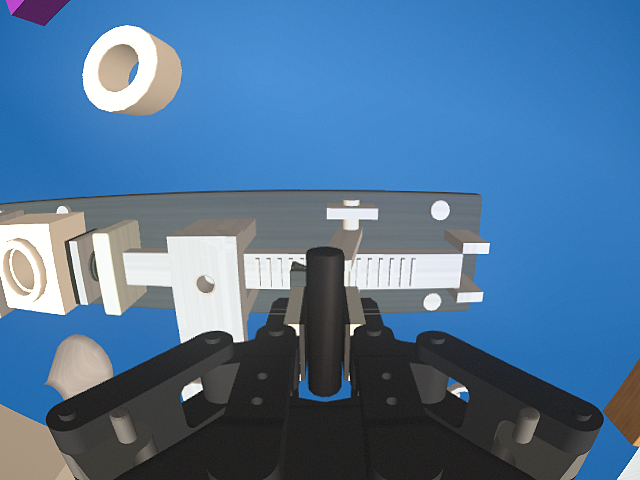

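View pics/w13z.png

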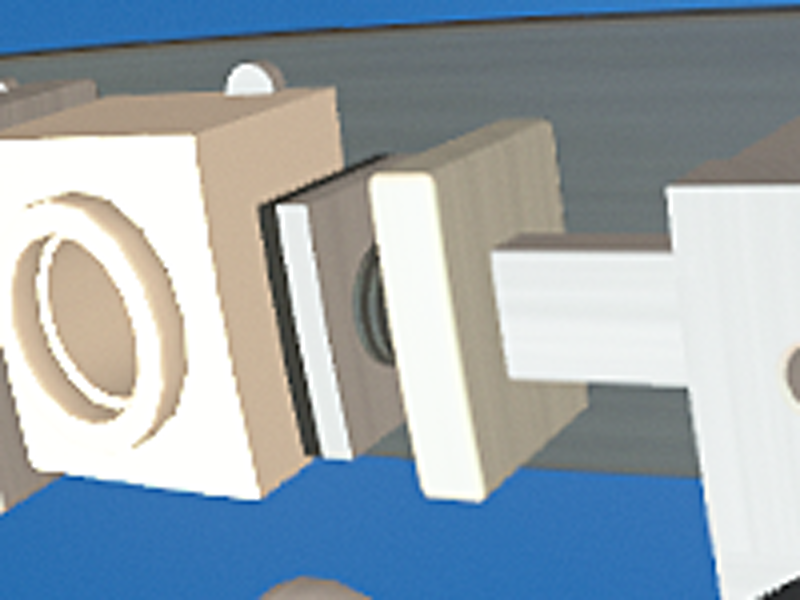

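```bash
cat > m.py <<'E'
from h import *
p=np.load("p.npy")
def toC(P): 
    d=P[:2]-p[:2]; cc,ss=np.cos(p[2]),np.sin(p[2]); return np.array([cc*d[0]+ss*d[1],-ss*d[0]+cc*d[1]])
def meas(t,pts):
    c=np.load(f"c{t}.npy",allow_pickle=True).item()
    for n,uv,z in pts: print(t,n,toC(back(c,np.array(uv)/4+[0,190],z,True)).round(4))
E
python3 - <<'E'
from m import *
meas(12,[("foot",(177,206),.052),("foot",(222,443),.052),("blk",(68,138),.05),("blk",(132,483),.05),("jaw front top",(277,180),.055),("jaw",(330,485),.055),("bridge edge",(460,185),.062)])
meas(13,[("foot",(262,208),.052),("foot",(308,453),.052),("blk",(196,136),.05),("blk",(260,500),.05),("jaw front top",(370,178),.055),("jaw",(425,495),.055),("bridge edge",(667,187),.062)])
E
```

```text
12 foot [ 0.1553 -0.02  ]
12 foot [0.1558 0.0192]
12 blk [ 0.1817 -0.0309]
12 blk [0.1836 0.0295]
12 jaw front top [ 0.1302 -0.0246]
12 jaw [0.1311 0.0232]
12 bridge edge [ 0.0922 -0.0253]
13 foot [ 0.168  -0.0199]
13 foot [0.1682 0.0192]
13 blk [ 0.1818 -0.0307]
13 blk [0.1834 0.0295]
13 jaw front top [ 0.1438 -0.0249]
13 jaw [0.144  0.0231]
13 bridge edge [ 0.0928 -0.0251]
```

Emit:
arm_command --moves '[[[-0.025, 0.158, 0.024], 0, 1], [[-0.025, 0.158, 0.02], 0, 1], [[-0.025, 0.158, 0.014], 0, 1], [[-0.025, 0.158, 0.006], 0, 1], [[-0.025, 0.158, -0.006], 0, 1], [[-0.025, 0.158, -0.014], 0, 1], [[-0.025, 0.158, -0.02], 0, 1], [[-0.025, 0.158, -0.024], 0, 1], [[0, 0, 0], 0, 1], [[0, 0, 0], 0, 1]]'

```text
time: 13.75
position: [0.4826, 0.0866, 0.1111]
tool_rot: [180.0, -0.0, 99.1]
wrist_force: [1.2, 1.2, 2.0]
opening: 0.0131
```

```bash
python3 look.py 14
```

```text
13.75 [0.4826 0.0866 0.1111] [ 1.7999e+02 -2.0000e-02  9.9070e+01] [1.2  1.18 2.02] 0.01313965505101451
clamp xy -0.017244872021529592 1.6838288631935115e-05 F along -0.9789983729923181
```

View pics/w14z.png

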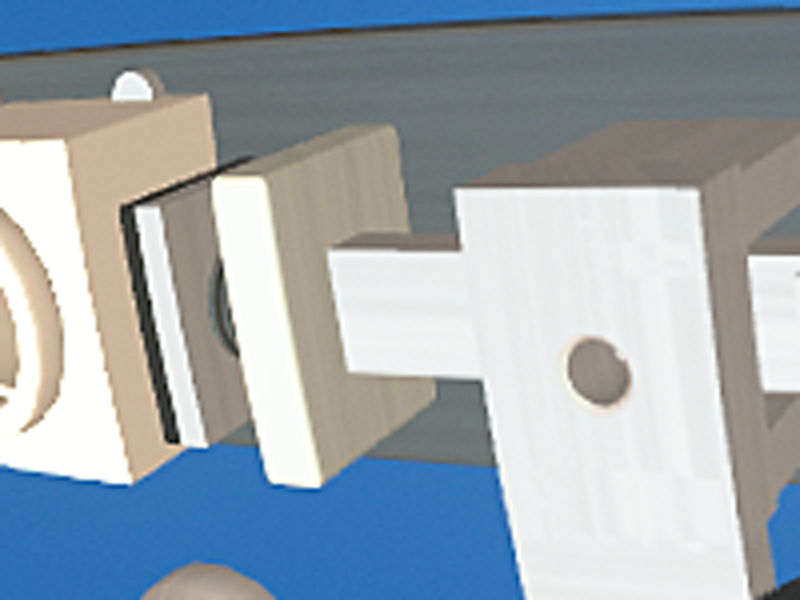

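Emit:
arm_command --moves '[[[0.025, -0.158, 0.024], 0, 1], [[0.025, -0.158, 0.02], 0, 1], [[0.025, -0.158, 0.014], 0, 1], [[0.025, -0.158, 0.006], 0, 1], [[0.025, -0.158, -0.006], 0, 1], [[0.025, -0.158, -0.014], 0, 1], [[0.025, -0.158, -0.02], 0, 1], [[0.025, -0.158, -0.024], 0, 1], [[0, 0, 0], 0, 1], [[0, 0, 0], 0, 1]]'

```text
time: 14.8
position: [0.4873, 0.0552, 0.1112]
tool_rot: [-180.0, -0.1, 99.0]
wrist_force: [0.5, 5.2, 3.7]
opening: 0.0128
```

```bash
python3 look.py 15
```

```text
14.8 [0.4873 0.0552 0.1112] [-1.800e+02 -1.000e-01  9.901e+01] [0.53 5.16 3.66] 0.012757812623485782
clamp xy 0.014531564118150316 -0.00017827239229989368 F along -5.011246148198194
```

View pics/w15z.png

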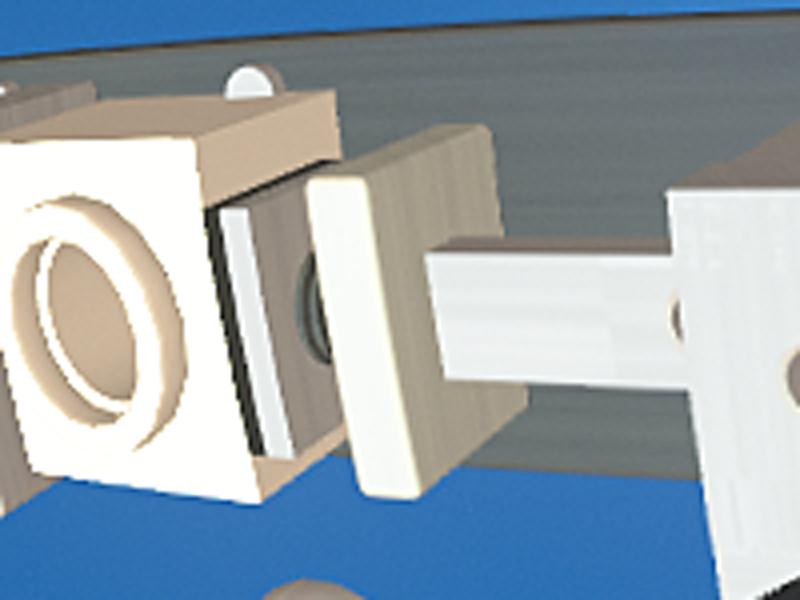

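```bash
python3 - <<'E'
from m import *
meas(15,[("foot",(207,210),.052),("foot",(254,454),.052),("blk",(196,137),.05),("blk",(261,502),.05),("jaw front top",(307,179),.055),("jaw",(363,495),.055)])
E
```

```text
15 foot [ 0.1798 -0.0201]
15 foot [0.1801 0.0197]
15 blk [ 0.1817 -0.031 ]
15 blk [0.1831 0.0292]
15 jaw front top [ 0.1555 -0.0254]
15 jaw [0.1561 0.0235]
```

Emit:
arm_command --moves '[[[-0.025, 0.158, 0.024], 0, 1], [[-0.025, 0.158, 0.02], 0, 1], [[-0.025, 0.158, 0.014], 0, 1], [[-0.025, 0.158, 0.006], 0, 1], [[-0.025, 0.158, -0.006], 0, 1], [[-0.025, 0.158, -0.014], 0, 1], [[-0.025, 0.158, -0.02], 0, 1], [[-0.025, 0.158, -0.024], 0, 1], [[0, 0, 0], 0, 1], [[0, 0, 0], 0, 1]]'

```text
time: 15.85
position: [0.4823, 0.0866, 0.111]
tool_rot: [-180.0, -0.0, 99.1]
wrist_force: [-0.4, 1.0, 1.3]
opening: 0.0133
```

```bash
python3 look.py 16
```

```text
15.85 [0.4823 0.0866 0.111 ] [-1.7998e+02 -2.0000e-02  9.9070e+01] [-0.43  1.03  1.26] 0.013251423554446692
clamp xy -0.017262813331395576 -0.00022916846006998393 F along -1.08906837014578
```

View pics/w16z.png

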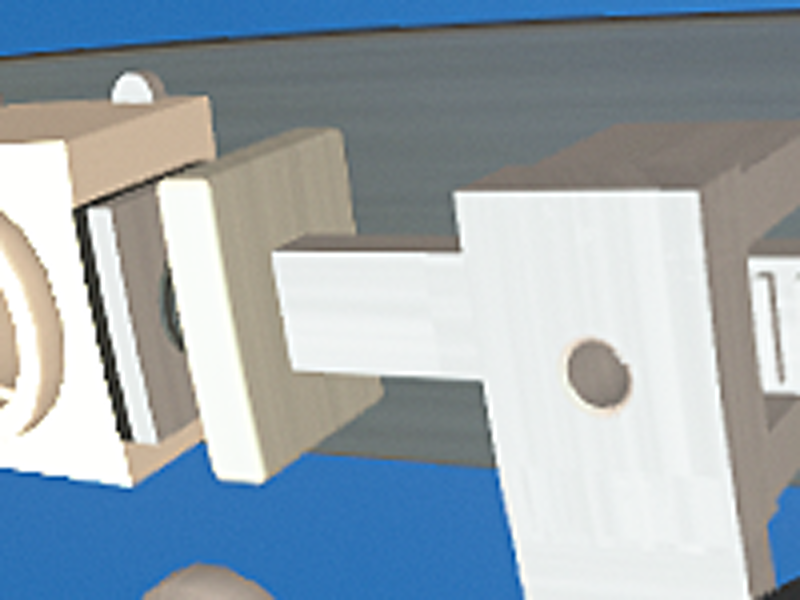

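Emit:
arm_command --moves '[[[0.019, -0.118, 0.018], 0, 1], [[0.019, -0.118, 0.016], 0, 1], [[0.019, -0.118, 0.012], 0, 1], [[0.019, -0.118, 0.008], 0, 1], [[0.019, -0.118, 0.004], 0, 1], [[0.019, -0.118, 0], 0, 1], [[0, 0, 0], 0, 1], [[0, 0, 0], 0, 1]]'

```text
time: 16.7
position: [0.485, 0.0696, 0.1129]
tool_rot: [-180.0, -0.1, 99.0]
wrist_force: [-1.2, 7.0, 6.2]
opening: 0.0134
```

```bash
python3 look.py 17
```

```text
16.7 [0.485  0.0696 0.1129] [-1.800e+02 -1.300e-01  9.901e+01] [-1.23  6.99  6.23] 0.01341771706711381
clamp xy 1.3168960178724188e-06 -0.00022563071079155102 F along -7.099658236122192
```

View pics/w17z.png

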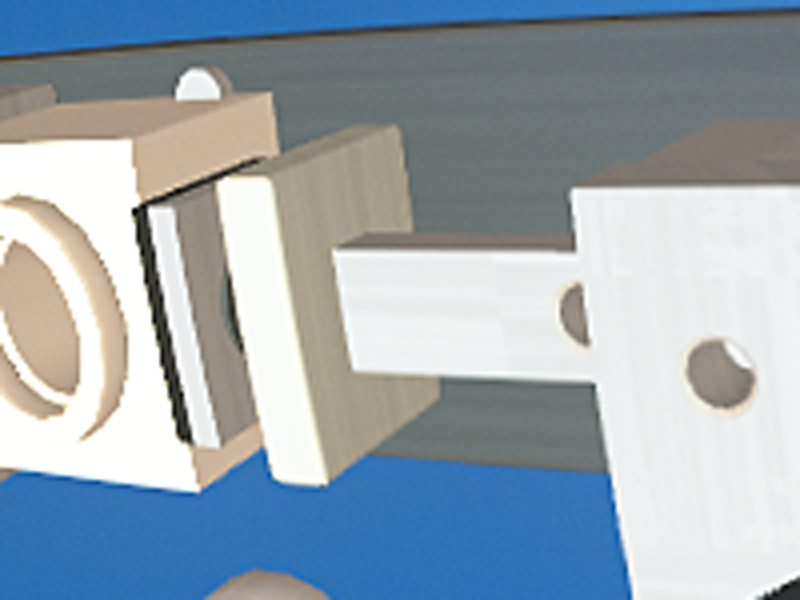

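```bash
python3 - <<'E'
from m import *
meas(16,[("foot",(76,208),.052),("foot",(122,437),.052),("blk",(66,140),.05),("blk",(131,486),.05),("jaw front top",(160,181),.055),("jaw",(216,477),.055)])
meas(17,[("foot",(134,208),.052),("foot",(182,441),.052),("blk",(132,139),.05),("blk",(198,491),.05),("jaw front top",(219,178),.055),("jaw",(273,480),.055)])
E
```

```text
16 foot [ 0.1798 -0.0204]
16 foot [0.1803 0.0192]
16 blk [ 0.1818 -0.0311]
16 blk [0.1835 0.0294]
16 jaw front top [ 0.1549 -0.0253]
16 jaw [0.1557 0.0231]
17 foot [ 0.1837 -0.0201]
17 foot [0.1836 0.0193]
17 blk [ 0.1836 -0.0308]
17 blk [0.1847 0.0293]
17 jaw front top [ 0.1602 -0.0254]
17 jaw [0.1613 0.0232]
```

Emit:
arm_command --moves '[[[0.015, -0.092, -0.002], 0, 1], [[0.015, -0.092, -0.004], 0, 1], [[0.015, -0.092, -0.008], 0, 1], [[0, 0, 0], 0, 1], [[0, 0, 0], 0, 1], [[0, 0, 0], 0, 1]]'

```text
time: 17.35
position: [0.486, 0.0632, 0.1125]
tool_rot: [-180.0, -0.2, 99.0]
wrist_force: [-1.9, 9.5, 6.2]
opening: 0.0133
```

```bash
python3 look.py 18
```

```text
17.35 [0.486  0.0632 0.1125] [-179.99   -0.18   99.01] [-1.88  9.51  6.16] 0.013285828848118589
clamp xy 0.006480145782276651 -0.00024195428619583608 F along -9.68700636299459
```

View pics/w18z.png

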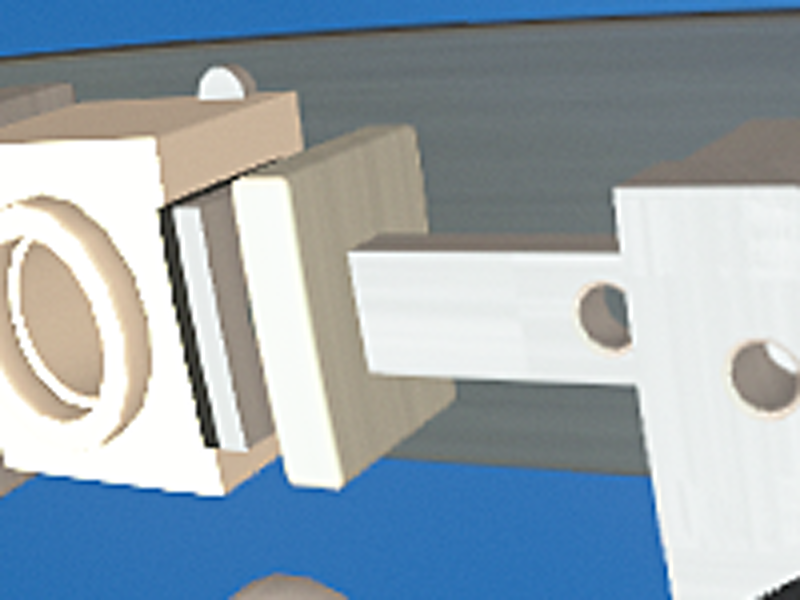

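```bash
python3 - <<'E'
from m import *
meas(17,[("hole",(560,313),.05),("bridge",(571,189),.062)])
meas(18,[("foot",(161,209),.052),("foot",(209,446),.052),("blk",(158,139),.05),("blk",(223,495),.05),("jaw front top",(235,178),.055),("jaw",(290,486),.055),("hole",(578,313),.05),("bridge",(614,189),.062)])
E
```

```text
17 hole [ 0.1038 -0.0042]
17 bridge [ 0.0929 -0.025 ]
18 foot [ 0.1832 -0.0201]
18 foot [0.1832 0.0195]
18 blk [ 0.1834 -0.0307]
18 blk [0.1847 0.0293]
18 jaw front top [ 0.1628 -0.0255]
18 jaw [0.1639 0.0237]
18 hole [ 0.1071 -0.0044]
18 bridge [ 0.0928 -0.025 ]
```

Emit:
arm_command --moves '[[[0.006, -0.04, -0.002], 0, 1], [[0, 0, 0], 0, 1], [[0, 0, 0], 0, 1], [[0, 0, 0], 0, 1], [[0, 0, 0], 0, 1], [[0, 0, 0], 0, 1], [[0, 0, 0], 0, 1], [[0, 0, 0], 0, 1], [[0, 0, 0], 0, 1], [[0, 0, 0], 0, 1]]'

```text
time: 18.4
position: [0.4862, 0.0624, 0.1126]
tool_rot: [-180.0, -0.2, 99.0]
wrist_force: [-1.8, 9.6, 6.5]
opening: 0.0133
```

```bash
python3 look.py 19; python3 - <<'E'
from h import *
im=read_camera("scene")[:,:,::-1]; cv2.imwrite("pics/s19.png",cv2.resize(im[190:310,210:430],None,fx=3.6,fy=3.6))
E
```

```text
18.4 [0.4862 0.0624 0.1126] [-180.     -0.2    99.01] [-1.84  9.64  6.51] 0.013348983517355749
clamp xy 0.007285651846226272 -0.00020786929356505363 F along -9.808330318259074
```

View pics/w19z.png

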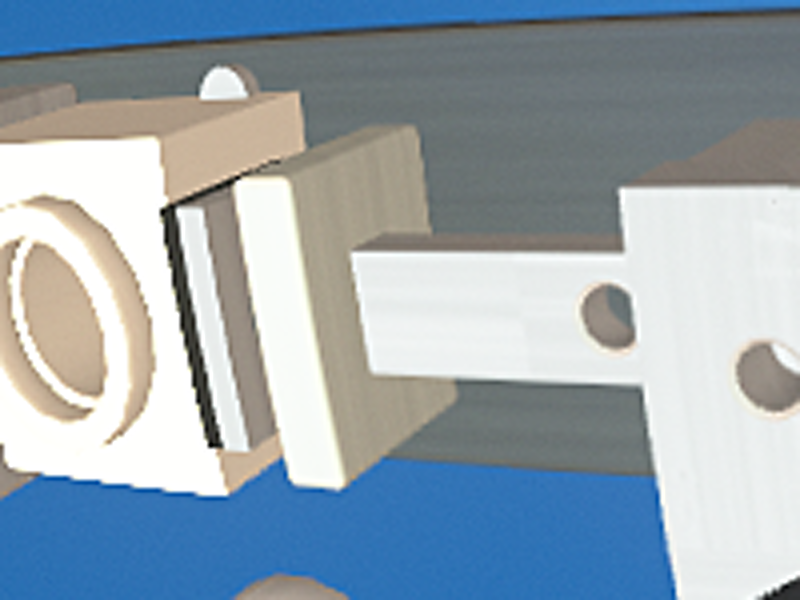

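View pics/s19.png

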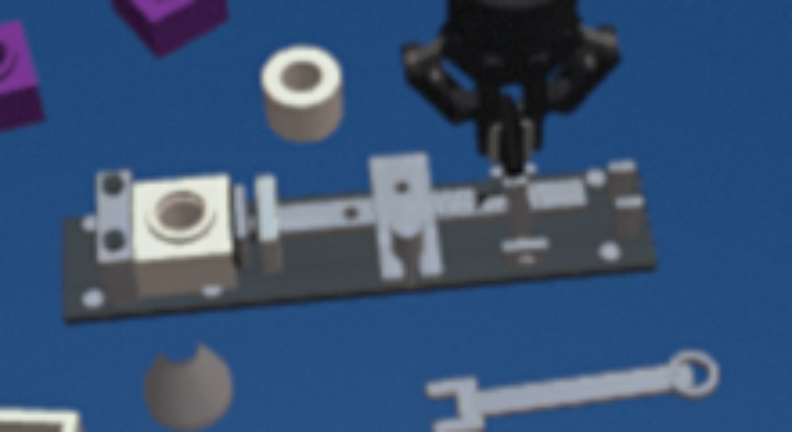

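View pics/w19.png

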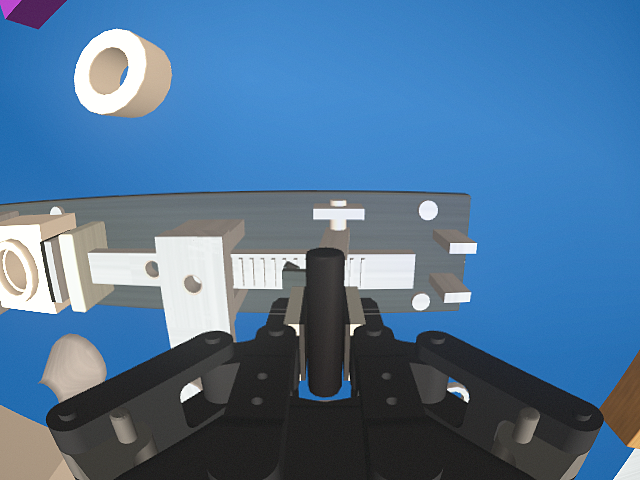

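```bash
python3 - <<'E'
from m import *
meas(19,[("foot",(162,209),.052),("foot",(211,446),.052),("jaw",(237,178),.055),("jaw",(291,487),.055)])
print(job_done())
s=sense();print(s["time"],s["position"],s["wrist_force"],s["opening"])
E
```

```text
19 foot [ 0.1837 -0.0201]
19 foot [0.1834 0.0195]
19 jaw [ 0.1631 -0.0255]
19 jaw [0.1644 0.0239]
the job is handed in; nothing more can be done
None
the job is handed in; nothing more can be done
```

The job is handed in at about 18.5 s of the allowed 61 s. `job_done()` reports no verdict, so the result rests on my own checks below.

**What I did:** I drew the lock pin straight up out of the bore, lowered it into the side notch and let go. Then I gripped the trigger's cross grip and made two full strokes. A third, partial stroke pressed the foot on the block, and the gripper still holds the grip there.

**Last checks before handing in:**
- **Pin:** it hangs upright in the notch with its head on the arm, seen in the wrist and scene pictures.
- **Foot squeeze:** about 5 mm, from jaw-to-foot distance in the wrist pictures (uncertain by about 1 mm). That suggests about 9 N at the foot. The push at the bar rose from about 5 N in the free stroke to 9.8 N, a little more than the spring figures predict, and it did not drop during a one-second hold.
- **Block:** it slid about 1.5 mm, then the foot stayed put while the spring squeezed further, so I take the block to be against the stop. I could not measure the force on the stop directly.
- **Grip:** the fingers are closed on the bar at 13.3 mm with 20 N squeeze commanded.
- **Bystanders:** the bush, ferrule and spanner near the clamp look unmoved in the final scene view. The others lay away from the arm's low moves, and I did not check them individually at the end.

No check failed or disagreed beyond the slightly high push force.

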